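# Transfer four sample vials to the aluminium block in reverse order

## Robot

A 6-joint arm with a two-finger parallel gripper is mounted at the origin on the work surface. World frame = base frame: x ahead of the robot, y to its left, z up, the work surface at z = 0. Lengths are in m, angles in rad, forces in N, time in s.
With the tool pointing down it reaches from about 0.225 to 0.875 m from the base axis. Payload 3.4 kg.
Tool frame: the origin (TCP) lies between the finger pads; the fingertips stand 14 mm ahead of it and the grasp point (between the pads) lies 5 mm behind it; z points along the fingers, y is the line along which they close (so a half turn about z gives the same grasp; the last joint's range is limited). The gripper opens to 85 mm and grips with 20 to 120 N. Pads are 22 mm wide; open, the fingers measure 114 mm over their backs; the gripper's body (76 mm by 85 mm) begins 54 mm behind the grasp point. The pads swing forward as they close: fully open they stand 13 mm farther back than shut.
Start: joints at [1.094, 0.276, 1.505, -0, 1.361, -0.121], TCP at [0.2, 0.539, 0.245] pointing down, gripper open.
Joint ranges: [-2.89, 2.89], [-0.75, 2.08], [0.22, 2.7], [-1.18, 4.32], [0.11, 2.71], [-2.7, 2.7]. Speed limits (rad/s): [2.57, 2.57, 3.14, 3.14, 3.14, 3.14].

## Interface

Orientations are given as a rotation vector (axis times angle).
In Python, from station import robot gives the robot as it stands.
- The arm moves only by the tool play_rows, never from a script. Its argument "motion" is a list that holds one entry, the list of rows, each a list of 7 numbers: the gripper command: -1 is shut, 1 is fully open, values between are in proportion, then the shift along the tool's x, y, z in cm, then the turn, a rotation vector about the tool's x, y, z in degrees. In form: [[[hand, x, y, z, wx, wy, wz], ...]]. A call has 1 to 8 rows; each row shifts and turns the commanded pose from where the row before left it, along the tool's axes as they then stand; what a row does not reach is not made up. A row lasts 1/10 s, in which the tool goes at most 50 mm and 8.59 degrees, less where a joint would pass 70% of its speed; a pose out of reach is approached as far as the arm can. A call with a gripper value outside its range is refused whole. The fingers move at their own pace and stop on an object; "force" is the grip in N (left out, the last holds). Time passes only in rows, so rows that do not move let the fingers close. It gives the time, the measured TCP pose, the force, the opening and the grip force at its end, in the units of the state.
- robot.sense(): the state, without advancing time (a new reading comes with each control period).
- robot.get_image(name): name is "scene" or "top" or "wrist"; returns a dict with "pixels" (420x560x3 uint8, blue, green, red), "camera_matrix" (3x3 intrinsics, pixels), "D" ([k1, k2, p1, p2, k3] as OpenCV has them; the pictures are not rectified), "world_from_camera" (4x4, takes a point from camera to world coordinates). Camera axes: x right, y up, looking along -z (the intrinsics and any distortion apply to the point x, -y, -z); pixel columns grow to the right and rows downward; lengths in m; the calibration is good to about 2 mm. A picture is of the moment at which its call begins. There is no depth.
- robot.finish_job(): hands the job in; it is judged then, once.
Trained networks look in a picture, given as the dict that the camera call returned (one of the last four; its "shot" number tells which), for a name from the list of things; names that differ only in an ending like _2 or _b are one class to them, and where a whole thing is asked for, a point or a joint stands for the part that bears it (a point fixed in the world has none). Each returns a list of dicts, best first, with "p" (0 to 1); they miss things now and then, are a little off and sometimes report something else, mostly with a low value. They report only what shows in the picture. A call takes as long as a camera call.
- robot.regions_of(picture, target): "region" (420x560 bool, what is visible of it) and "bbox" ([left, top, right, bottom] in pixels, round what is visible of it).
The state is a dict: "time": time; "q": joint angles; "qd": joint speeds; "tau": joint torques, N m; "eef_pos": TCP position; "ee_rot": TCP orientation; "force": force on the tool from outside, world axes, zero at the start; "torque": the same for the moment, N m; "width": finger opening in m; "finger_force": force on a finger pad.
Only numpy, scipy, OpenCV 4.12 (cv2) and the standard library are available. Lean on these libraries where they do the work, as an engineer would, in place of code of your own. Each camera call takes 0.05 s, during which the arm holds its last target. There are 200 camera calls.

## Task

Move the four capped vials from the black start rack into the four wells of the aluminium rack, one per well, in reverse order: the vial that was at the left end of its row goes to the right end, and so on, so the row reads mirrored. Stand every vial upright on the floor of its well, never tip one over, and leave the round flask alone.

Things in the scene. Friction and masses are not known exactly. Their poses are not given: they have to be found in the camera images.
- vial_red: Upright amber glass vial with a red screw cap (small white dot on top): a round 28 mm wide cylinder, 95 mm high, the cap being its top 22 mm; 60 g or so. Origin at the centre of its underside, z up along it; it is round, its yaw means nothing. It starts standing loose in the black block with the red tags.
- vial_yellow: Upright amber glass vial with a yellow screw cap (small white dot on top): a round 28 mm wide cylinder, 95 mm high, the cap being its top 22 mm; 60 g or so. Origin at the centre of its underside, z up along it; it is round, its yaw means nothing. It starts standing loose in the black block with the yellow tags.
- vial_blue: Upright amber glass vial with a blue screw cap (small white dot on top): a round 28 mm wide cylinder, 95 mm high, the cap being its top 22 mm; 60 g or so. Origin at the centre of its underside, z up along it; it is round, its yaw means nothing. It starts standing loose in the black block with the blue tags.
- vial_green: Upright amber glass vial with a green screw cap (small white dot on top): a round 28 mm wide cylinder, 95 mm high, the cap being its top 22 mm; 60 g or so. Origin at the centre of its underside, z up along it; it is round, its yaw means nothing. It starts standing loose in the black block with the green tags.
- block_red: Black block with red strips on its front and back edges, fixed in the start rack (steel base 80 x 300 mm): 70 (x) x 66 (y) x 26 mm, one round well 46 mm wide. Origin: centre of underside, 8 mm above the bench; well floor 12 mm, rim 26 mm above it. The four stand 70 mm apart along their common y; +y is the row's left end seen from the robot, +x away from it (yaw within 0.35 rad).
- block_yellow: Black block with yellow strips on its front and back edges, fixed in the start rack (steel base 80 x 300 mm): 70 (x) x 66 (y) x 26 mm, one round well 46 mm wide. Origin: centre of underside, 8 mm above the bench; well floor 12 mm, rim 26 mm above it. The four stand 70 mm apart along their common y; +y is the row's left end seen from the robot, +x away from it (yaw within 0.35 rad).
- block_blue: Black block with blue strips on its front and back edges, fixed in the start rack (steel base 80 x 300 mm): 70 (x) x 66 (y) x 26 mm, one round well 46 mm wide. Origin: centre of underside, 8 mm above the bench; well floor 12 mm, rim 26 mm above it. The four stand 70 mm apart along their common y; +y is the row's left end seen from the robot, +x away from it (yaw within 0.35 rad).
- block_green: Black block with green strips on its front and back edges, fixed in the start rack (steel base 80 x 300 mm): 70 (x) x 66 (y) x 26 mm, one round well 46 mm wide. Origin: centre of underside, 8 mm above the bench; well floor 12 mm, rim 26 mm above it. The four stand 70 mm apart along their common y; +y is the row's left end seen from the robot, +x away from it (yaw within 0.35 rad).
- alu_rack: Empty fixed aluminium rack 74 (x) x 290 (y) x 26 mm, white grip at each end (314 mm in all). Four round wells 46 mm wide in a row at x = 0, y = +105, +35, -35, -105 mm. Origin: centre of underside, on the bench; well floors 12 mm, rim 26 mm above it. +y is its left end seen from the robot, +x away from it (yaw within 0.35 rad). It stands left or right of the start rack.
- flask: Bystander: stoppered round glass flask on a black ring, 80 mm wide, 130 mm high, loose, on the bench beyond the racks. Origin at the centre of its underside. Leave it alone.

How it is judged:
By the outcome, as a careful person would: the job done as asked, in the order asked, and still so for the second after the job is handed in, with the robot touching nothing.
It also fails if it takes over 122 s, if anything falls off the work surface, if the arm or the gripper's body presses on something with over 40 N, if the wrist force passes 120 N, or if a joint passes its speed limit or range.

## Working session

There is one attempt and no reset: what is moved stays moved. The work goes in short steps, Python scripts to look and compute and a tool call to move; the robot and the scene stay as the last step left them, time stands still between calls to the robot, and variables do not carry over. Pictures are saved under pics/ and viewed, at most 14 in all, crops included, and the job is handed in when it is done.

Besides the shell and the picture viewer there is one more tool, called after "Emit:" by a JSON object that holds its "api" and its "payload", one argument or row to a line. play_rows: Moves the arm, as the interface text tells. Its arguments: {"type":"object","properties":{"motion":{"type":"array","items":{"type":"array","items":{"type":"array","items":{"type":"number"}}}},"force":{"type":"number"}},"required":["motion"]}

```bash
mkdir -p pics; ls
cat > h.py <<'E'
import numpy as np, cv2
from station import robot
def ray(im,u,v):
    p=cv2.undistortPoints(np.array([[[u,v]]],float),im["camera_matrix"],np.array(im["D"],float))[0,0]
    T=np.array(im["world_from_camera"]); d=T[:3,:3]@np.array([p[0],-p[1],-1.]); return T[:3,3],d
def atz(im,u,v,z):
    o,d=ray(im,u,v); return o+d*(z-o[2])/d[2]
def proj(im,P):
    T=np.linalg.inv(np.array(im["world_from_camera"])); p=T[:3,:3]@np.array(P)+T[:3,3]
    q=np.array([[p[0],-p[1],-p[2]]]); return cv2.projectPoints(q,np.zeros(3),np.zeros(3),np.array(im["camera_matrix"],float),np.array(im["D"],float))[0].ravel()
E
python3 - <<'E'
from h import *
s=robot.sense(); print({k:np.round(v,3) for k,v in s.items()})
N=["vial_red","vial_yellow","vial_blue","vial_green","block_red","block_yellow","block_blue","block_green","alu_rack","flask"]
for c in ["scene","top"]:
    im=robot.get_image(c); cv2.imwrite(f"pics/{c}0.png",im["pixels"]); print(c,np.round(im["world_from_camera"],3).tolist())
    for n in N:
        for r in robot.regions_of(im,n)[:2]:
            m=r["region"]; v,u=np.nonzero(m); print(n,round(r["p"],2),r["bbox"],round(u.mean(),1),round(v.mean(),1),m.sum())
E
```

```text
pics
{'time': np.float64(0.0), 'q': array([ 1.094,  0.277,  1.506, -0.   ,  1.361, -0.121]), 'qd': array([ 0.001, -0.001, -0.   , -0.001,  0.001, -0.002]), 'tau': array([-0.0000e+00, -4.1677e+01, -2.4581e+01, -1.0000e-03,  1.1000e-02,
       -0.0000e+00]), 'eef_pos': array([0.2  , 0.539, 0.244]), 'ee_rot': array([-5.560e-01, -3.091e+00,  3.000e-03]), 'force': array([0.185, 0.323, 0.147]), 'torque': array([-0.012, -0.038, -0.064]), 'finger_force': np.float64(0.0), 'width': np.float64(0.086)}
scene [[-0.192, -0.74, 0.645, 1.472], [0.981, -0.146, 0.124, 0.154], [0.002, 0.657, 0.754, 1.032], [0.0, 0.0, 0.0, 1.0]]
vial_red 0.8 [339.3, 156.0, 352.9, 188.8] 345.5 171.1 333
vial_yellow 0.79 [365.8, 152.7, 380.5, 185.2] 372.5 167.9 372
vial_blue 0.62 [392.0, 149.3, 403.5, 182.7] 398.6 165.6 337
vial_green 0.84 [312.9, 157.0, 325.0, 189.4] 316.8 172.8 320
block_red 0.66 [329.7, 172.5, 361.0, 197.7] 344.4 186.2 554
block_yellow 0.84 [356.0, 168.1, 387.3, 195.5] 371.3 183.9 556
block_blue 0.72 [381.1, 167.6, 417.5, 197.9] 397.4 181.6 511
block_green 0.93 [301.8, 174.4, 332.3, 200.5] 317.4 187.7 
[... 261 characters left out ...]
.132, 0.492], [-1.0, -0.013, -0.015, -0.019], [-0.017, 0.132, 0.991, 0.984], [0.0, 0.0, 0.0, 1.0]]
vial_red 0.53 [198.9, 268.9, 219.2, 281.0] 209.1 274.1 192
vial_yellow 0.62 [167.9, 281.0, 189.2, 293.6] 179.7 286.4 245
vial_blue 0.53 [140.4, 289.8, 166.4, 303.5] 151.0 296.1 290
vial_green 0.5 [231.4, 261.8, 247.2, 273.9] 239.5 266.9 171
block_red 0.86 [196.9, 257.4, 230.2, 291.5] 214.0 274.8 625
block_yellow 0.55 [164.1, 266.9, 198.8, 303.2] 186.1 283.5 659
block_blue 0.85 [138.5, 274.1, 174.6, 311.2] 157.9 292.2 625
block_green 0.6 [224.7, 248.5, 258.7, 286.8] 239.9 266.3 709
alu_rack 0.58 [291.2, 261.4, 421.3, 289.6] 357.6 276.1 3843
flask 0.84 [250.4, 148.7, 281.7, 184.8] 264.5 166.1 854
```

Run:
```python
import cv2
a=cv2.imread("pics/top0.png"); cv2.imwrite("pics/topc.png",cv2.resize(a[230:330,120:440],None,fx=2.5,fy=2.5,interpolation=cv2.INTER_CUBIC))
a=cv2.imread("pics/scene0.png"); cv2.imwrite("pics/scenec.png",cv2.resize(a[130:290,140:440],None,fx=2.6,fy=2.6,interpolation=cv2.INTER_CUBIC))
```

```text
(no output)
```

View pics/topc.png

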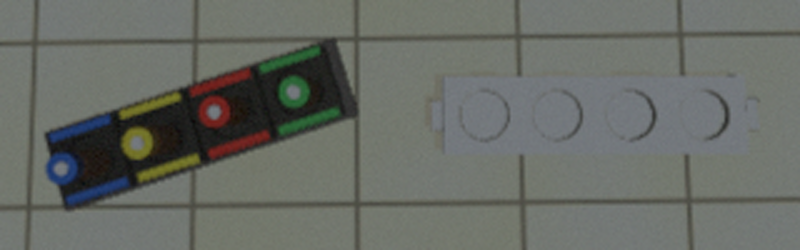

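View pics/scenec.png

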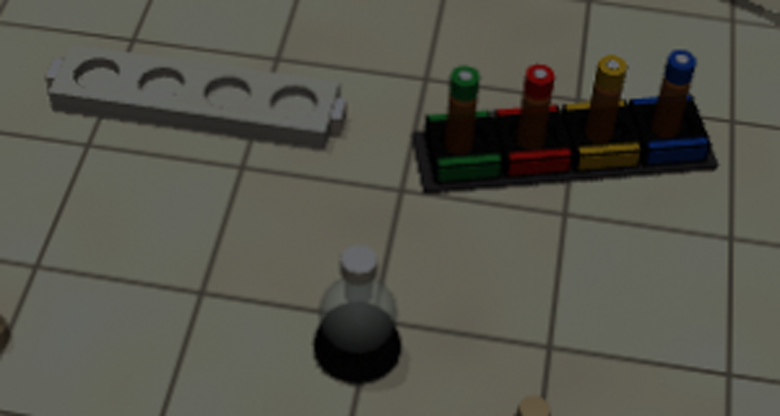

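Run:
```python
from h import *
im=robot.get_image("top"); print(np.round(im["camera_matrix"],1).tolist(),np.round(im["D"],3))
for n,c in dict(blue=(61,169),yellow=(138,144),red=(214,112),green=(293,92)).items():
    print(n,np.round(atz(im,120+c[0]/2.5-.3,230+c[1]/2.5-.3,.115),4))
W=[atz(im,120+c/2.5-.3,230+115/2.5-.3,.026) for c in (484,557,631,704)]
print(np.round(W,4))
r=max(robot.regions_of(im,"alu_rack"),key=lambda r:r["p"])
cn=cv2.findContours(r["region"].astype(np.uint8),0,1)[0]; cn=max(cn,key=len)
print(cv2.minAreaRect(cn)); b=cv2.boxPoints(cv2.minAreaRect(cn)); P=np.array([atz(im,*p,.02) for p in b]); print(np.round(P,4),np.round(P.mean(0),4))
B={}
for n in ["blue","yellow","red","green"]:
    r=robot.regions_of(im,"block_"+n)
    if r: b=cv2.boxPoints(cv2.minAreaRect(np.argwhere(r[0]["region"])[:,::-1].astype(np.float32))); print(n,np.round(np.mean([atz(im,*p,.034) for p in b],0),4))
w=robot.get_image("wrist"); print(np.round(w["world_from_camera"],3).tolist(),np.round(w["camera_matrix"],0).tolist()); s=robot.sense()
from scipy.spatial.transform import Rotation as R
Rt=R.from_rotvec(s["ee_rot"]).as_matrix(); print(np.round(Rt,3).tolist())
T=np.array(w["world_from_camera"]); print("cam in tool",np.round(Rt.T@(T[:3,3]-s["eef_pos"]),3), np.round(Rt.T@T[:3,:3],3).tolist())
```

```text
[[395.1, 0.0, 280.2], [0.0, 395.1, 217.1], [0.0, 0.0, 1.0]] [0.003 0.    0.    0.    0.   ]
blue [0.4354 0.2922 0.115 ]
yellow [0.4562 0.2255 0.115 ]
red [0.483  0.1596 0.115 ]
green [0.4996 0.0905 0.115 ]
[[ 0.4766 -0.0818  0.026 ]
 [ 0.4759 -0.1516  0.026 ]
 [ 0.4752 -0.2221  0.026 ]
 [ 0.4745 -0.2915  0.026 ]]
((357.5, 275.5), (33.0, 131.0), 90.0)
[[ 0.5171 -0.0315  0.02  ]
 [ 0.5137 -0.3473  0.02  ]
 [ 0.4355 -0.3428  0.02  ]
 [ 0.4384 -0.0303  0.02  ]] [ 0.4762 -0.188   0.02  ]
blue [0.4388 0.2924 0.034 ]
yellow [0.4604 0.2248 0.034 ]
red [0.4801 0.1595 0.034 ]
green [0.5026 0.0928 0.034 ]
[[0.348, -0.893, -0.285, 0.127], [0.937, 0.332, 0.105, 0.566], [0.0, -0.304, 0.953, 0.373], [0.0, 0.0, 0.0, 1.0]] [[374.0, 0.0, 273.0], [0.0, 374.0, 203.0], [0.0, 0.0, 1.0]]
[[-0.937, 0.348, 0.0], [0.348, 0.937, 0.0], [-0.0, 0.0, -1.0]]
cam in tool [ 0.078 -0.    -0.128] [[0.0, 0.953, 0.304], [1.0, -0.0, -0.0], [-0.0, 0.304, -0.953]]
```

```bash
cat >> h.py <<'E'
from scipy.spatial.transform import Rotation as R
def plan(pos,yaw,hand,n=None):
    """rows from the sensed pose to pos with tool y at yaw (deg), tool down"""
    s=robot.sense(); Rt=R.from_rotvec(s["ee_rot"]).as_matrix(); p=np.array(s["eef_pos"])
    c,sn=np.cos(np.radians(yaw)),np.sin(np.radians(yaw))
    G=np.array([[-sn,c,0],[c,sn,0],[0,0,-1.]])
    w=np.degrees(R.from_matrix(Rt.T@G).as_rotvec()); d=np.array(pos)-p
    n=n or int(max(np.ceil(np.linalg.norm(d)/.045),np.ceil(np.linalg.norm(w)/8.3),1))
    rows=[]
    w=np.round(w/n,1); q=p.copy(); Rq=Rt
    for i in range(n):
        l=np.round(Rq.T@(p+d*(i+1)/n-q)*100,1); rows.append([hand,*(l+0).tolist(),*(w+0).tolist()])
        q=q+Rq@l/100; Rq=Rq@R.from_rotvec(np.radians(w)).as_matrix()
    print("t",round(float(s["time"]),2),"pos",np.round(p,4),"width",round(float(s["width"]),4),"tooly",round(np.degrees(np.arctan2(Rt[1,1],Rt[0,1])),2),"F",np.round(s["force"],1))
    for i in range(0,n,8): print("[["+",".join(str([round(x,2) for x in r]) for r in rows[i:i+8])+"]]")
E
python3 -c "
from h import *
plan([.49,.125,.245],17.6,.3)"
```

```text
t 1.45 pos [0.2003 0.539  0.2453] width 0.0858 tooly 69.61 F [-1.  -0.  -0.5]
[[[0.3, -3.5, -2.4, 0.0, 0.0, 0.0, 4.3],[0.3, -3.6, -2.1, 0.0, 0.0, 0.0, 4.3],[0.3, -3.8, -1.9, 0.0, 0.0, 0.0, 4.3],[0.3, -3.9, -1.5, 0.0, 0.0, 0.0, 4.3],[0.3, -4.0, -1.3, 0.0, 0.0, 0.0, 4.3],[0.3, -4.1, -0.9, 0.0, 0.0, 0.0, 4.3],[0.3, -4.2, -0.7, 0.0, 0.0, 0.0, 4.3],[0.3, -4.2, -0.3, 0.0, 0.0, 0.0, 4.3]]]
[[[0.3, -4.2, 0.0, 0.0, 0.0, 0.0, 4.3],[0.3, -4.2, 0.3, 0.0, 0.0, 0.0, 4.3],[0.3, -4.2, 0.6, 0.0, 0.0, 0.0, 4.3],[0.3, -4.1, 0.9, 0.0, 0.0, 0.0, 4.3]]]
```

Emit:
{"api": "play_rows", "payload": {
  "motion": [
    [[0.3, -3.5, -2.4, 0, 0, 0, 4.3], [0.3, -3.6, -2.1, 0, 0, 0, 4.3], [0.3, -3.8, -1.9, 0, 0, 0, 4.3], [0.3, -3.9, -1.5, 0, 0, 0, 4.3], [0.3, -4.0, -1.3, 0, 0, 0, 4.3], [0.3, -4.1, -0.9, 0, 0, 0, 4.3], [0.3, -4.2, -0.7, 0, 0, 0, 4.3], [0.3, -4.2, -0.3, 0, 0, 0, 4.3]]
  ],
  "force": 40
}}

```text
time: 2.25
eef_pos: [0.3945, 0.2615, 0.2456]
ee_rot: [1.449, 2.787, 0.001]
force: [1.0, 1.2, -1.1]
width: 0.0555
finger_force: 0.0
```

Emit:
{"api": "play_rows", "payload": {
  "motion": [
    [[0.3, -4.2, 0, 0, 0, 0, 4.3], [0.3, -4.2, 0.3, 0, 0, 0, 4.3], [0.3, -4.2, 0.6, 0, 0, 0, 4.3], [0.3, -4.1, 0.9, 0, 0, 0, 4.3], [0.3, 0, 0, 0, 0, 0, 0], [0.3, 0, 0, 0, 0, 0, 0]]
  ]
}}

```text
time: 2.85
eef_pos: [0.4905, 0.1241, 0.2451]
ee_rot: [-1.848, -2.539, -0.0]
force: [0.1, 0.9, 0.2]
width: 0.0554
finger_force: 0.0
```

Run:
```python
from h import *
plan([.4996,.0905,.12],17.6,.3)
w=robot.get_image("wrist"); a=w["pixels"].copy()
for n,c in dict(blue=(.4354,.2922),yellow=(.4562,.2255),red=(.483,.1596),green=(.4996,.0905)).items():
    p=proj(w,[*c,.115]); print(n,p); cv2.drawMarker(a,tuple(int(x) for x in p),(255,0,255),0,10,1)
cv2.imwrite("pics/w1.png",a)
```

```text
t 2.85 pos [0.4905 0.1241 0.2451] width 0.0554 tooly 17.9 F [0.1 0.9 0.2]
[[[0.3, -1.2, -0.1, 4.2, 0.0, 0.0, 0.1],[0.3, -1.1, 0.0, 4.1, 0.0, 0.0, 0.1],[0.3, -1.2, -0.1, 4.2, 0.0, 0.0, 0.1]]]
blue [271.85231934 -88.11863109]
yellow [270.77989197  37.44901253]
red [278.48671012 147.90925977]
green [270.75517238 242.30451625]
```

View pics/w1.png

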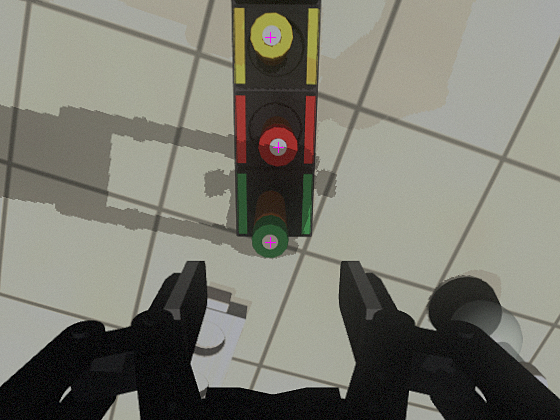

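The wrist view shows the yellow (270,37), red (278,147) and green (270,242) dots right under my markers, so the estimates hold. Next is green.

Emit:
{"api": "play_rows", "payload": {
  "motion": [
    [[0.3, -1.7, -0.1, 0, 0, 0, 0], [0.3, -1.8, 0, 0, 0, 0, 0.3], [0.3, 0, 0, 4.5, 0, 0, 0], [0.3, 0, 0, 4.5, 0, 0, 0], [0.3, 0, 0, 3.5, 0, 0, 0], [0.3, 0, 0, 2.5, 0, 0, 0], [0.3, 0, 0, 2.5, 0, 0, 0], [0.3, 0, 0, 0, 0, 0, 0]]
  ]
}}

```text
time: 3.7
eef_pos: [0.4967, 0.0925, 0.0677]
ee_rot: [-1.846, -2.534, 0.007]
force: [-0.7, 0.5, -0.4]
width: 0.0555
finger_force: 0.0
```

Emit:
{"api": "play_rows", "payload": {
  "motion": [
    [[-1, 0, 0, 0, 0, 0, 0], [-1, 0, 0, 0, 0, 0, 0], [-1, 0, 0, 0, 0, 0, 0], [-1, 0, 0, 0, 0, 0, 0], [-1, 0, 0, 0, 0, 0, 0], [-1, 0, 0, 0, 0, 0, 0]]
  ]
}}

```text
time: 4.3
eef_pos: [0.5011, 0.0915, 0.0717]
ee_rot: [1.852, 2.535, 0.004]
force: [-0.7, 1.4, 6.9]
width: 0.0273
finger_force: 40.9
```

Emit:
{"api": "play_rows", "payload": {
  "motion": [
    [[-1, 0, 0, -1, 0, 0, 0], [-1, 0, 0, -2, 0, 0, 0], [-1, 0, 0, -3, 0, 0, 0], [-1, 0, 0, -3, 0, 0, 0], [-1, 0, 0, -2, 0, 0, 0], [-1, 0, 0, 0, 0, 0, 0]]
  ]
}}

```text
time: 4.9
eef_pos: [0.5022, 0.0912, 0.1838]
ee_rot: [1.85, 2.532, 0.007]
force: [0.1, -0.3, -0.5]
width: 0.0268
finger_force: 40.3
```

```bash
python3 -c "
from h import *
plan([.4766,-.0815,.18],0.6,-1)
w=robot.get_image('wrist'); cv2.imwrite('pics/w2.png',w['pixels'])"
```

```text
t 4.9 pos [0.5022 0.0912 0.1838] width 0.0268 tooly 17.71 F [ 0.1 -0.3 -0.5]
[[[-1, -3.9, -1.9, 0.1, 0.1, 0.0, 4.3],[-1, -4.1, -1.6, 0.1, 0.1, 0.0, 4.3],[-1, -4.1, -1.4, 0.1, 0.1, 0.0, 4.3],[-1, -4.3, -1.0, 0.1, 0.1, 0.0, 4.3]]]
```

View pics/w2.png

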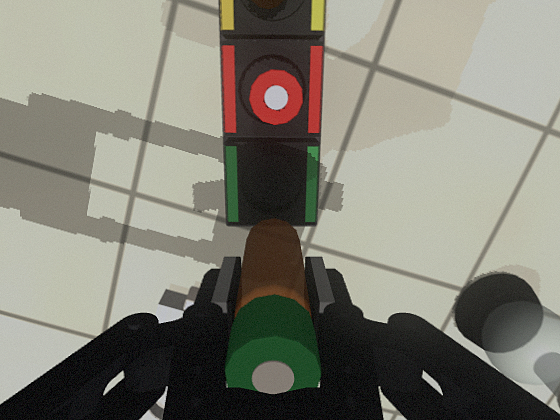

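Green (cap at ~273,350) hangs upright in the gripper and its block at (272,180) is empty. Red still stands.

Emit:
{"api": "play_rows", "payload": {
  "motion": [
    [[-1, -3.9, -1.9, 0, 0, 0, 4.3], [-1, -4.1, -1.6, 0, 0, 0, 4.3], [-1, -4.1, -1.4, 0, 0, 0, 4.3], [-1, -4.3, -1.0, 0, 0, 0, 4.3], [-1, 0, 0, 0, 0, 0, 0], [-1, 0, 0, 0, 0, 0, 0]]
  ]
}}

```text
time: 5.55
eef_pos: [0.4731, -0.0822, 0.179]
ee_rot: [-2.212, -2.227, 0.001]
force: [-0.2, 1.1, -0.6]
width: 0.0273
finger_force: 40.2
```

Run:
```python
from h import *
plan([.4766,-.0815,.064],0.6,-1)
w=robot.get_image("wrist"); a=w["pixels"].copy()
t=robot.get_image("top"); b=t["pixels"].copy()
for y,x in zip((-.0818,-.1516,-.2221,-.2915),(.4766,.4759,.4752,.4745)):
  for im,m in ((w,a),(t,b)):
    P=np.array([proj(im,[x+.023*np.cos(k),y+.023*np.sin(k),.026]) for k in np.linspace(0,6.28,40)])
    cv2.polylines(m,[np.round(P*8).astype(np.int32)],True,(255,0,255),1,cv2.LINE_AA,3)
c=cv2.resize(b[240:310,280:440],None,fx=3.5,fy=3.5,interpolation=cv2.INTER_CUBIC)
out=np.zeros((420+245,560,3),np.uint8); out[:420]=a; out[420:]=c
cv2.imwrite("pics/w3.png",out[:600] if 0 else cv2.resize(out,(505,600)))
```

```text
t 5.55 pos [ 0.4731 -0.0822  0.179 ] width 0.0273 tooly 0.37 F [-0.2  1.1 -0.6]
[[[-1, 0.0, 0.1, 3.8, -0.1, 0.0, -0.1],[-1, 0.0, 0.1, 3.9, -0.1, 0.0, -0.1],[-1, 0.1, 0.2, 3.8, -0.1, 0.0, -0.1]]]
```

View pics/w3.png

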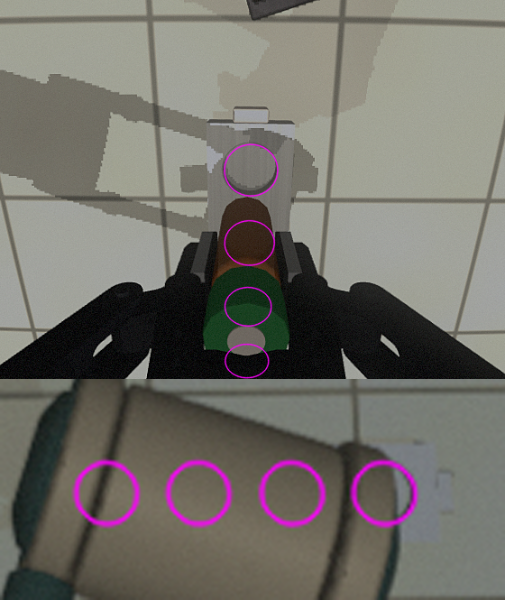

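The first well (249,168) lines up with my circle, so I lower green.

Emit:
{"api": "play_rows", "payload": {
  "motion": [
    [[-1, 0, 0.3, 2, 0, 0, 0], [-1, 0, 0, 4, 0, 0, 0], [-1, 0, 0, 3, 0, 0, 0], [-1, 0, 0, 1.5, 0, 0, 0], [-1, 0, 0, 0.8, 0, 0, 0], [-1, 0, 0, 0, 0, 0, 0], [-1, 0, 0, 0, 0, 0, 0]]
  ]
}}

```text
time: 6.35
eef_pos: [0.4779, -0.0812, 0.0678]
ee_rot: [2.209, 2.232, 0.001]
force: [1.0, -0.4, -0.9]
width: 0.0267
finger_force: 40.2
```

Emit:
{"api": "play_rows", "payload": {
  "motion": [
    [[-1, 0, 0, 0.2, 0, 0, 0], [-1, 0, 0, 0, 0, 0, 0]]
  ]
}}

```text
time: 6.55
eef_pos: [0.4777, -0.0817, 0.066]
ee_rot: [2.21, 2.231, 0.001]
force: [-0.3, 0.8, -0.8]
width: 0.0269
finger_force: 40.2
```

Emit:
{"api": "play_rows", "payload": {
  "motion": [
    [[-1, 0, 0, 0.2, 0, 0, 0], [-1, 0, 0, 0, 0, 0, 0]]
  ]
}}

```text
time: 6.75
eef_pos: [0.4777, -0.0818, 0.0637]
ee_rot: [2.211, 2.23, 0.001]
force: [-0.6, 0.9, 3.0]
width: 0.0265
finger_force: 40.4
```

Emit:
{"api": "play_rows", "payload": {
  "motion": [
    [[-0.2, 0, 0, 0, 0, 0, 0], [0.3, 0, 0, 0, 0, 0, 0], [0.3, 0, 0, 0, 0, 0, 0], [0.3, 0, 0, -2, 0, 0, 0], [0.3, 0, 0, -3, 0, 0, 0], [0.3, 0, 0, -4, 0, 0, 0], [0.3, 0, 0, -3, 0, 0, 0], [0.3, 0, 0, 0, 0, 0, 0]]
  ]
}}

```text
time: 7.55
eef_pos: [0.48, -0.0825, 0.1875]
ee_rot: [2.205, 2.225, 0.007]
force: [0.7, -0.2, 0.2]
width: 0.0554
finger_force: 0.0
```

```bash
python3 -c "
from h import *
plan([.483,.1596,.18],17.6,.3)"
```

```text
t 7.55 pos [ 0.48   -0.0825  0.1875] width 0.0554 tooly 0.52 F [ 0.7 -0.2  0.2]
[[[0.3, 4.0, 0.1, 0.1, 0.1, 0.0, -2.8],[0.3, 4.1, 0.3, 0.1, 0.1, 0.0, -2.8],[0.3, 4.0, 0.4, 0.1, 0.1, 0.0, -2.8],[0.3, 3.9, 0.7, 0.2, 0.1, 0.0, -2.8],[0.3, 4.0, 0.9, 0.1, 0.1, 0.0, -2.8],[0.3, 3.9, 1.1, 0.1, 0.1, 0.0, -2.8]]]
```

Emit:
{"api": "play_rows", "payload": {
  "motion": [
    [[0.3, 4.0, 0.1, 0.1, 0, 0, -2.8], [0.3, 4.1, 0.3, 0.1, 0, 0, -2.8], [0.3, 4.0, 0.4, 0.1, 0, 0, -2.8], [0.3, 3.9, 0.7, 0.2, 0, 0, -2.8], [0.3, 4.0, 0.9, 0.1, 0, 0, -2.8], [0.3, 3.9, 1.1, 0.1, 0, 0, -2.8], [0.3, 0, 0, 0, 0, 0, 0], [0.3, 0, 0, 0, 0, 0, 0]]
  ]
}}

```text
time: 8.35
eef_pos: [0.4797, 0.1612, 0.1752]
ee_rot: [-1.858, -2.532, 0.003]
force: [0.5, -0.7, -0.0]
width: 0.0555
finger_force: 0.0
```

```bash
python3 -c "
from h import *
plan([.483,.1596,.069],17.6,.3)"
```

```text
t 8.35 pos [0.4797 0.1612 0.1752] width 0.0555 tooly 17.43 F [ 0.5 -0.7 -0. ]
[[[0.3, -0.1, 0.1, 3.5, 0.0, 0.0, -0.1],[0.3, -0.1, 0.1, 3.6, 0.0, 0.0, -0.1],[0.3, 0.0, 0.1, 3.5, 0.0, 0.0, -0.1]]]
```

Emit:
{"api": "play_rows", "payload": {
  "motion": [
    [[0.3, -0.1, 0.2, 3, 0, 0, 0], [0.3, 0, 0, 4, 0, 0, 0], [0.3, 0, 0, 2.5, 0, 0, 0], [0.3, 0, 0, 1, 0, 0, 0], [0.3, 0, 0, 0, 0, 0, 0], [0.3, 0, 0, 0, 0, 0, 0]]
  ]
}}

```text
time: 8.95
eef_pos: [0.4837, 0.1599, 0.0721]
ee_rot: [1.862, 2.529, 0.002]
force: [0.0, 0.0, 0.0]
width: 0.0556
finger_force: 0.0
```

Emit:
{"api": "play_rows", "payload": {
  "motion": [
    [[-1, 0, 0, 0, 0, 0, 0], [-1, 0, 0, 0, 0, 0, 0], [-1, 0, 0, 0, 0, 0, 0], [-1, 0, 0, 0, 0, 0, 0], [-1, 0, 0, 0, 0, 0, 0], [-1, 0, 0, 0, 0, 0, 0]]
  ]
}}

```text
time: 9.55
eef_pos: [0.4838, 0.1605, 0.0726]
ee_rot: [1.86, 2.529, 0.003]
force: [-0.4, -0.4, 7.3]
width: 0.0269
finger_force: 39.4
```

Emit:
{"api": "play_rows", "payload": {
  "motion": [
    [[-1, 0, 0, -1, 0, 0, 0], [-1, 0, 0, -2, 0, 0, 0], [-1, 0, 0, -4, 0, 0, 0], [-1, 0, 0, -4, 0, 0, 0], [-1, 0, 0, -2, 0, 0, 0], [-1, 0, 0, -1, 0, 0, 0], [-1, 0, 0, 0, 0, 0, 0]]
  ]
}}

```text
time: 10.25
eef_pos: [0.4832, 0.1606, 0.2126]
ee_rot: [1.861, 2.529, 0.003]
force: [0.8, 0.3, -1.0]
width: 0.0266
finger_force: 39.5
```

```bash
python3 -c "
from h import *
plan([.4759,-.1516,.205],0.6,-1)"
```

```text
t 10.25 pos [0.4832 0.1606 0.2126] width 0.0266 tooly 17.32 F [ 0.8  0.3 -1. ]
[[[-1, -4.2, -1.4, 0.1, 0.0, 0.0, 2.4],[-1, -4.3, -1.3, 0.1, 0.0, 0.0, 2.4],[-1, -4.3, -1.0, 0.1, 0.0, 0.0, 2.4],[-1, -4.4, -0.9, 0.1, 0.0, 0.0, 2.4],[-1, -4.4, -0.7, 0.1, 0.0, 0.0, 2.4],[-1, -4.5, -0.6, 0.1, 0.0, 0.0, 2.4],[-1, -4.4, -0.3, 0.1, 0.0, 0.0, 2.4]]]
```

Emit:
{"api": "play_rows", "payload": {
  "motion": [
    [[-1, -4.2, -1.4, 0, 0, 0, 2.4], [-1, -4.3, -1.3, 0, 0, 0, 2.4], [-1, -4.3, -1.0, 0, 0, 0, 2.4], [-1, -4.4, -0.9, 0, 0, 0, 2.4], [-1, -4.4, -0.7, 0, 0, 0, 2.4], [-1, -4.5, -0.6, 0, 0, 0, 2.4], [-1, -4.4, -0.3, 0, 0, 0, 2.4], [-1, 0, 0, 0, 0, 0, 0]]
  ]
}}

```text
time: 11.05
eef_pos: [0.4746, -0.1567, 0.2094]
ee_rot: [-2.218, -2.224, 0.005]
force: [-0.1, 1.3, -1.0]
width: 0.0271
finger_force: 39.5
```

```bash
python3 -c "
from h import *
plan([.4759,-.1516,.067],0.6,-1)
w=robot.get_image('wrist'); cv2.imwrite('pics/w4.png',w['pixels'])"
```

```text
t 11.05 pos [ 0.4746 -0.1567  0.2094] width 0.0271 tooly 0.16 F [-0.1  1.3 -1. ]
[[[-1, 0.1, 0.0, 3.6, 0.0, 0.0, -0.1],[-1, 0.2, 0.1, 3.5, 0.0, 0.0, -0.1],[-1, 0.1, 0.0, 3.6, 0.0, 0.0, -0.1],[-1, 0.1, 0.1, 3.5, 0.0, 0.0, -0.1]]]
```

View pics/w4.png

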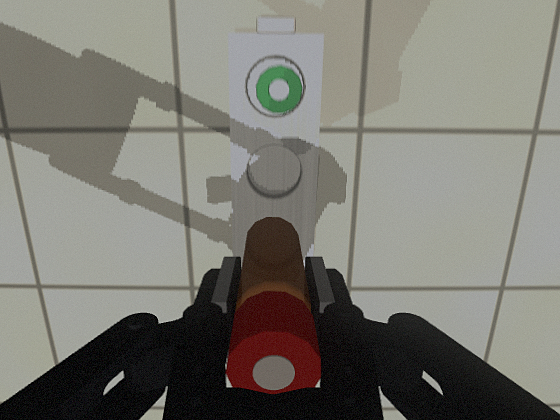

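Green stands in its well (278,90) and red is upright in the grip.

Emit:
{"api": "play_rows", "payload": {
  "motion": [
    [[-1, 0, 0, 2, 0, 0, 0], [-1, 0, 0, 2, 0, 0, 0], [-1, 0, 0, 2, 0, 0, 0], [-1, 0, 0, 0, 0, 0, 0], [-1, 0, 0, 0, 0, 0, 0]]
  ]
}}

```text
time: 11.6
eef_pos: [0.4748, -0.1505, 0.1506]
ee_rot: [-2.208, -2.231, 0.001]
force: [0.7, -0.9, -0.8]
width: 0.0271
finger_force: 39.5
```

Emit:
{"api": "play_rows", "payload": {
  "motion": [
    [[-1, 0, 0.1, 3, 0, 0, 0], [-1, 0, 0, 3, 0, 0, 0], [-1, 0, 0, 2, 0, 0, 0], [-1, 0, 0, 0.2, 0, 0, 0], [-1, 0, 0, 0, 0, 0, 0], [-1, 0, 0, 0.2, 0, 0, 0], [-1, 0, 0, 0, 0, 0, 0]]
  ]
}}

```text
time: 12.3
eef_pos: [0.4772, -0.1521, 0.0685]
ee_rot: [2.21, 2.23, 0.002]
force: [-0.4, -0.9, -0.2]
width: 0.0268
finger_force: 39.5
```

Emit:
{"api": "play_rows", "payload": {
  "motion": [
    [[-1, 0, 0, 0.2, 0, 0, 0], [-1, 0, 0, 0, 0, 0, 0]]
  ]
}}

```text
time: 12.5
eef_pos: [0.4764, -0.1519, 0.0656]
ee_rot: [2.211, 2.231, 0.0]
force: [-0.3, 0.9, -0.6]
width: 0.027
finger_force: 39.5
```

Emit:
{"api": "play_rows", "payload": {
  "motion": [
    [[-1, 0, 0, 0.1, 0, 0, 0], [-1, 0, 0, 0, 0, 0, 0]]
  ]
}}

```text
time: 12.7
eef_pos: [0.4765, -0.1519, 0.0647]
ee_rot: [2.211, 2.231, 0.0]
force: [-0.9, -0.0, 3.4]
width: 0.0265
finger_force: 39.9
```

Emit:
{"api": "play_rows", "payload": {
  "motion": [
    [[-0.2, 0, 0, 0, 0, 0, 0], [0.3, 0, 0, 0, 0, 0, 0], [0.3, 0, 0, 0, 0, 0, 0], [0.3, 0, 0, -2, 0, 0, 0], [0.3, 0, 0, -3, 0, 0, 0], [0.3, 0, 0, -4, 0, 0, 0], [0.3, 0, 0, -3, 0, 0, 0], [0.3, 0, 0, 0, 0, 0, 0]]
  ]
}}

```text
time: 13.5
eef_pos: [0.479, -0.153, 0.1886]
ee_rot: [2.205, 2.225, 0.005]
force: [1.2, -0.3, -0.2]
width: 0.0553
finger_force: 0.0
```

```bash
python3 -c "
from h import *
plan([.4562,.2255,.19],17.6,.3)"
```

```text
t 13.5 pos [ 0.479  -0.153   0.1886] width 0.0553 tooly 0.52 F [ 1.2 -0.3 -0.2]
[[[0.3, 4.2, -0.2, 0.0, 0.1, 0.0, -1.9],[0.3, 4.2, -0.1, -0.1, 0.1, 0.0, -1.9],[0.3, 4.2, 0.1, 0.0, 0.1, 0.0, -1.9],[0.3, 4.2, 0.2, 0.0, 0.1, 0.0, -1.9],[0.3, 4.2, 0.3, -0.1, 0.1, 0.0, -1.9],[0.3, 4.2, 0.5, 0.0, 0.1, 0.0, -1.9],[0.3, 4.2, 0.6, 0.0, 0.1, 0.0, -1.9],[0.3, 4.1, 0.8, -0.1, 0.1, 0.0, -1.9]]]
[[[0.3, 4.2, 0.9, 0.0, 0.1, 0.0, -1.9]]]
```

Emit:
{"api": "play_rows", "payload": {
  "motion": [
    [[0.3, 4.2, -0.2, 0, 0, 0, -1.9], [0.3, 4.2, -0.1, 0, 0, 0, -1.9], [0.3, 4.2, 0.1, 0, 0, 0, -1.9], [0.3, 4.2, 0.2, 0, 0, 0, -1.9], [0.3, 4.2, 0.3, 0, 0, 0, -1.9], [0.3, 4.2, 0.5, 0, 0, 0, -1.9], [0.3, 4.2, 0.6, 0, 0, 0, -1.9], [0.3, 4.1, 0.8, 0, 0, 0, -1.9]]
  ]
}}

```text
time: 14.3
eef_pos: [0.4552, 0.1859, 0.1834]
ee_rot: [-1.894, -2.505, 0.002]
force: [1.9, -0.5, -0.3]
width: 0.0556
finger_force: 0.0
```

Emit:
{"api": "play_rows", "payload": {
  "motion": [
    [[0.3, 4.2, 0.9, 0, 0, 0, -1.9], [0.3, 0, 0, 0, 0, 0, 0], [0.3, 0, 0, 0, 0, 0, 0], [0.3, 0, 0, 0, 0, 0, 0]]
  ]
}}

```text
time: 14.7
eef_pos: [0.4531, 0.2263, 0.1836]
ee_rot: [-1.855, -2.535, 0.003]
force: [0.8, 0.1, 0.3]
width: 0.0557
finger_force: 0.0
```

Run:
```python
from h import *
plan([.4562,.2255,.07],17.6,.3)
w=robot.get_image("wrist"); a=w["pixels"].copy()
for c in ((.4354,.2922),(.4562,.2255)):
    p=proj(w,[*c,.115]); print(p); cv2.drawMarker(a,tuple(int(x) for x in p),(255,0,255),0,10,1)
cv2.imwrite("pics/w5.png",a)
```

```text
t 14.7 pos [0.4531 0.2263 0.1836] width 0.0557 tooly 17.59 F [0.8 0.1 0.3]
[[[0.3, -0.1, 0.1, 3.8, 0.0, 0.0, 0.0],[0.3, 0.0, 0.1, 3.8, 0.0, 0.0, 0.0],[0.3, -0.1, 0.1, 3.8, 0.0, 0.0, 0.0]]]
[279.19467837 104.34624459]
[277.95472858 231.87670678]
```

View pics/w5.png

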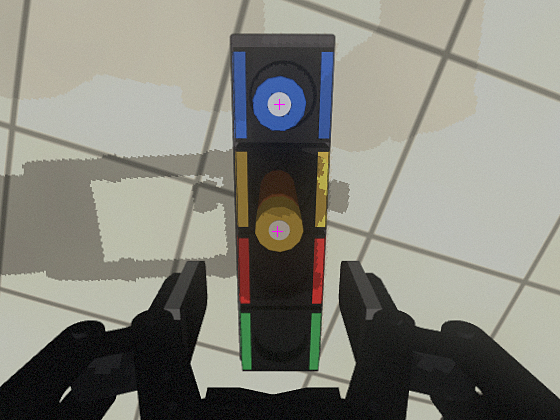

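Yellow's dot (279,231) and blue's (279,104) match the markers. I grasp yellow.

Emit:
{"api": "play_rows", "payload": {
  "motion": [
    [[0.3, -0.1, 0.2, 3, 0, 0, 0], [0.3, 0, 0, 4, 0, 0, 0], [0.3, 0, 0, 3, 0, 0, 0], [0.3, 0, 0, 1.3, 0, 0, 0], [0.3, 0, 0, 0, 0, 0, 0], [0.3, 0, 0, 0, 0, 0, 0]]
  ]
}}

```text
time: 15.35
eef_pos: [0.4563, 0.226, 0.0716]
ee_rot: [1.857, 2.534, 0.0]
force: [0.1, -0.1, 1.3]
width: 0.0552
finger_force: 0.0
```

Emit:
{"api": "play_rows", "payload": {
  "motion": [
    [[-1, 0, 0, 0, 0, 0, 0], [-1, 0, 0, 0, 0, 0, 0], [-1, 0, 0, 0, 0, 0, 0], [-1, 0, 0, 0, 0, 0, 0], [-1, 0, 0, 0, 0, 0, 0], [-1, 0, 0, 0, 0, 0, 0]]
  ]
}}

```text
time: 15.95
eef_pos: [0.4566, 0.2269, 0.0726]
ee_rot: [1.853, 2.534, 0.003]
force: [-0.6, -1.4, 6.2]
width: 0.0272
finger_force: 39.5
```

Emit:
{"api": "play_rows", "payload": {
  "motion": [
    [[-1, 0, 0, -1, 0, 0, 0], [-1, 0, 0, -2, 0, 0, 0], [-1, 0, 0, -4, 0, 0, 0], [-1, 0, 0, -4, 0, 0, 0], [-1, 0, 0, -2, 0, 0, 0], [-1, 0, 0, -1, 0, 0, 0], [-1, 0, 0, 0, 0, 0, 0]]
  ]
}}

```text
time: 16.65
eef_pos: [0.4562, 0.2272, 0.2127]
ee_rot: [1.854, 2.534, 0.004]
force: [0.2, 0.6, -0.1]
width: 0.0269
finger_force: 39.5
```

```bash
python3 -c "
from h import *
plan([.4752,-.2221,.205],0.6,-1)"
```

```text
t 16.65 pos [0.4562 0.2272 0.2127] width 0.0269 tooly 17.63 F [ 0.2  0.6 -0.1]
[[[-1, -4.3, -1.2, 0.1, 0.0, 0.0, 1.7],[-1, -4.4, -1.0, 0.0, 0.0, 0.0, 1.7],[-1, -4.4, -0.9, 0.1, 0.0, 0.0, 1.7],[-1, -4.4, -0.8, 0.1, 0.0, 0.0, 1.7],[-1, -4.5, -0.7, 0.1, 0.0, 0.0, 1.7],[-1, -4.5, -0.5, 0.0, 0.0, 0.0, 1.7],[-1, -4.4, -0.4, 0.1, 0.0, 0.0, 1.7],[-1, -4.5, -0.3, 0.1, 0.0, 0.0, 1.7]]]
[[[-1, -4.5, -0.1, 0.1, 0.0, 0.0, 1.7],[-1, -4.5, 0.0, 0.0, 0.0, 0.0, 1.7]]]
```

Emit:
{"api": "play_rows", "payload": {
  "motion": [
    [[-1, -4.3, -1.2, 0, 0, 0, 1.7], [-1, -4.4, -1.0, 0, 0, 0, 1.7], [-1, -4.4, -0.9, 0, 0, 0, 1.7], [-1, -4.4, -0.8, 0, 0, 0, 1.7], [-1, -4.5, -0.7, 0, 0, 0, 1.7], [-1, -4.5, -0.5, 0, 0, 0, 1.7], [-1, -4.4, -0.4, 0, 0, 0, 1.7], [-1, -4.5, -0.3, 0, 0, 0, 1.7]]
  ]
}}

```text
time: 17.45
eef_pos: [0.4693, -0.1336, 0.2095]
ee_rot: [-2.141, -2.294, 0.001]
force: [0.6, -0.0, -1.0]
width: 0.027
finger_force: 39.5
```

Emit:
{"api": "play_rows", "payload": {
  "motion": [
    [[-1, -4.5, -0.1, 0, 0, 0, 1.7], [-1, -4.5, 0, 0, 0, 0, 1.7], [-1, 0, 0, 0, 0, 0, 0], [-1, 0, 0, 2, 0, 0, 0], [-1, 0, 0, 2, 0, 0, 0], [-1, 0, 0, 2, 0, 0, 0], [-1, 0, 0, 0, 0, 0, 0], [-1, 0, 0, 0, 0, 0, 0]]
  ]
}}

```text
time: 18.25
eef_pos: [0.4739, -0.2213, 0.1504]
ee_rot: [-2.207, -2.232, 0.0]
force: [-1.2, -0.3, -0.3]
width: 0.0266
finger_force: 39.5
```

Emit:
{"api": "play_rows", "payload": {
  "motion": [
    [[-1, 0, 0.1, 3, 0, 0, 0], [-1, 0, 0, 3, 0, 0, 0], [-1, 0, 0, 2, 0, 0, 0], [-1, 0, 0, 0.2, 0, 0, 0], [-1, 0, 0, 0.2, 0, 0, 0], [-1, 0, 0, 0.1, 0, 0, 0], [-1, 0, 0, 0, 0, 0, 0], [-1, 0, 0, 0, 0, 0, 0]]
  ]
}}

```text
time: 19.05
eef_pos: [0.4761, -0.2226, 0.0673]
ee_rot: [2.208, 2.232, 0.001]
force: [0.7, -0.9, -0.7]
width: 0.0266
finger_force: 39.5
```

Emit:
{"api": "play_rows", "payload": {
  "motion": [
    [[-1, 0, 0, 0.1, 0, 0, 0], [-1, 0, 0, 0, 0, 0, 0]]
  ]
}}

```text
time: 19.25
eef_pos: [0.4756, -0.2223, 0.0655]
ee_rot: [2.209, 2.233, 0.0]
force: [0.0, -0.3, -1.0]
width: 0.0267
finger_force: 39.5
```

Emit:
{"api": "play_rows", "payload": {
  "motion": [
    [[-1, 0, 0, 0.1, 0, 0, 0], [-1, 0, 0, 0, 0, 0, 0]]
  ]
}}

```text
time: 19.45
eef_pos: [0.4756, -0.2224, 0.0647]
ee_rot: [2.209, 2.233, 0.0]
force: [-0.6, 0.1, 3.1]
width: 0.0271
finger_force: 39.8
```

Emit:
{"api": "play_rows", "payload": {
  "motion": [
    [[-0.2, 0, 0, 0, 0, 0, 0], [0.3, 0, 0, 0, 0, 0, 0], [0.3, 0, 0, 0, 0, 0, 0], [0.3, 0, 0, -2, 0, 0, 0], [0.3, 0, 0, -3, 0, 0, 0], [0.3, 0, 0, -4, 0, 0, 0], [0.3, 0, 0, -3, 0, 0, 0], [0.3, 0, 0, 0, 0, 0, 0]]
  ]
}}

```text
time: 20.25
eef_pos: [0.4781, -0.2238, 0.1887]
ee_rot: [2.203, 2.227, 0.003]
force: [1.1, -0.2, 0.5]
width: 0.0555
finger_force: 0.0
```

```bash
python3 -c "
from h import *
plan([.4354,.2922,.19],17.6,.3)"
```

```text
t 20.25 pos [ 0.4781 -0.2238  0.1887] width 0.0555 tooly 0.62 F [ 1.1 -0.2  0.5]
[[[0.3, 4.3, -0.3, 0.0, 0.0, 0.0, -1.4],[0.3, 4.3, -0.2, -0.1, 0.0, 0.0, -1.4],[0.3, 4.3, -0.1, 0.0, 0.0, 0.0, -1.4],[0.3, 4.3, 0.0, 0.0, 0.0, 0.0, -1.4],[0.3, 4.4, 0.1, -0.1, 0.0, 0.0, -1.4],[0.3, 4.3, 0.2, 0.0, 0.0, 0.0, -1.4],[0.3, 4.3, 0.4, 0.0, 0.0, 0.0, -1.4],[0.3, 4.3, 0.4, -0.1, 0.0, 0.0, -1.4]]]
[[[0.3, 4.2, 0.5, 0.0, 0.0, 0.0, -1.4],[0.3, 4.3, 0.6, -0.1, 0.0, 0.0, -1.4],[0.3, 4.3, 0.8, 0.0, 0.0, 0.0, -1.4],[0.3, 4.2, 0.8, 0.0, 0.0, 0.0, -1.4]]]
```

Emit:
{"api": "play_rows", "payload": {
  "motion": [
    [[0.3, 4.3, -0.3, 0, 0, 0, -1.4], [0.3, 4.3, -0.2, 0, 0, 0, -1.4], [0.3, 4.3, -0.1, 0, 0, 0, -1.4], [0.3, 4.3, 0, 0, 0, 0, -1.4], [0.3, 4.4, 0.1, 0, 0, 0, -1.4], [0.3, 4.3, 0.2, 0, 0, 0, -1.4], [0.3, 4.3, 0.4, 0, 0, 0, -1.4], [0.3, 4.3, 0.4, 0, 0, 0, -1.4]]
  ]
}}

```text
time: 21.05
eef_pos: [0.4464, 0.1238, 0.1835]
ee_rot: [-1.98, -2.439, 0.001]
force: [0.4, -0.2, 0.4]
width: 0.0554
finger_force: 0.0
```

Emit:
{"api": "play_rows", "payload": {
  "motion": [
    [[0.3, 4.2, 0.5, 0, 0, 0, -1.4], [0.3, 4.3, 0.6, 0, 0, 0, -1.4], [0.3, 4.3, 0.8, 0, 0, 0, -1.4], [0.3, 4.2, 0.8, 0, 0, 0, -1.4], [0.3, 0, 0, 0, 0, 0, 0], [0.3, 0, 0, 0, 0, 0, 0], [0.3, 0, 0, 0, 0, 0, 0]]
  ]
}}

```text
time: 21.75
eef_pos: [0.4321, 0.2927, 0.1836]
ee_rot: [-1.86, -2.531, 0.003]
force: [0.4, -0.9, 0.6]
width: 0.0553
finger_force: 0.0
```

```bash
python3 -c "
from h import *
plan([.4354,.2922,.07],17.6,.3)"
```

```text
t 21.75 pos [0.4321 0.2927 0.1836] width 0.0553 tooly 17.39 F [ 0.4 -0.9  0.6]
[[[0.3, 0.0, 0.1, 3.8, 0.0, 0.0, -0.1],[0.3, -0.1, 0.1, 3.8, 0.0, 0.0, -0.1],[0.3, 0.0, 0.1, 3.8, 0.0, 0.0, -0.1]]]
```

Emit:
{"api": "play_rows", "payload": {
  "motion": [
    [[0.3, -0.1, 0.2, 3, 0, 0, 0], [0.3, 0, 0, 4, 0, 0, 0], [0.3, 0, 0, 3, 0, 0, 0], [0.3, 0, 0, 1.3, 0, 0, 0], [0.3, 0, 0, 0, 0, 0, 0], [0.3, 0, 0, 0, 0, 0, 0]]
  ]
}}

```text
time: 22.35
eef_pos: [0.4353, 0.2924, 0.0716]
ee_rot: [1.862, 2.53, 0.0]
force: [-0.0, 1.1, 0.0]
width: 0.0553
finger_force: 0.0
```

Emit:
{"api": "play_rows", "payload": {
  "motion": [
    [[-1, 0, 0, 0, 0, 0, 0], [-1, 0, 0, 0, 0, 0, 0], [-1, 0, 0, 0, 0, 0, 0], [-1, 0, 0, 0, 0, 0, 0], [-1, 0, 0, 0, 0, 0, 0], [-1, 0, 0, 0, 0, 0, 0]]
  ]
}}

```text
time: 22.95
eef_pos: [0.4356, 0.2936, 0.0726]
ee_rot: [1.858, 2.531, 0.003]
force: [-0.7, -1.6, 5.8]
width: 0.0265
finger_force: 39.5
```

Emit:
{"api": "play_rows", "payload": {
  "motion": [
    [[-1, 0, 0, -1, 0, 0, 0], [-1, 0, 0, -2, 0, 0, 0], [-1, 0, 0, -4, 0, 0, 0], [-1, 0, 0, -4, 0, 0, 0], [-1, 0, 0, -2, 0, 0, 0], [-1, 0, 0, -1, 0, 0, 0], [-1, 0, 0, 0, 0, 0, 0]]
  ]
}}

```text
time: 23.65
eef_pos: [0.4351, 0.2938, 0.2127]
ee_rot: [1.859, 2.531, 0.004]
force: [0.4, 1.3, -1.0]
width: 0.0267
finger_force: 39.5
```

```bash
python3 -c "
from h import *
plan([.4745,-.2915,.205],0.6,-1)"
```

```text
t 23.65 pos [0.4351 0.2938 0.2127] width 0.0267 tooly 17.42 F [ 0.4  1.3 -1. ]
[[[-1, -4.1, -1.0, 0.0, 0.0, 0.0, 1.2],[-1, -4.1, -0.9, 0.1, 0.0, 0.0, 1.2],[-1, -4.1, -0.8, 0.0, 0.0, 0.0, 1.2],[-1, -4.1, -0.7, 0.1, 0.0, 0.0, 1.2],[-1, -4.1, -0.7, 0.0, 0.0, 0.0, 1.2],[-1, -4.2, -0.5, 0.1, 0.0, 0.0, 1.2],[-1, -4.2, -0.5, 0.0, 0.0, 0.0, 1.2],[-1, -4.1, -0.4, 0.1, 0.0, 0.0, 1.2]]]
[[[-1, -4.2, -0.2, 0.0, 0.0, 0.0, 1.2],[-1, -4.2, -0.2, 0.1, 0.0, 0.0, 1.2],[-1, -4.2, -0.2, 0.0, 0.0, 0.0, 1.2],[-1, -4.2, 0.0, 0.1, 0.0, 0.0, 1.2],[-1, -4.2, 0.1, 0.0, 0.0, 0.0, 1.2],[-1, -4.2, 0.1, 0.1, 0.0, 0.0, 1.2]]]
```

Emit:
{"api": "play_rows", "payload": {
  "motion": [
    [[-1, -4.1, -1.0, 0, 0, 0, 1.2], [-1, -4.1, -0.9, 0, 0, 0, 1.2], [-1, -4.1, -0.8, 0, 0, 0, 1.2], [-1, -4.1, -0.7, 0, 0, 0, 1.2], [-1, -4.1, -0.7, 0, 0, 0, 1.2], [-1, -4.2, -0.5, 0, 0, 0, 1.2], [-1, -4.2, -0.5, 0, 0, 0, 1.2], [-1, -4.1, -0.4, 0, 0, 0, 1.2]]
  ]
}}

```text
time: 24.45
eef_pos: [0.4554, -0.0422, 0.2095]
ee_rot: [-2.064, -2.364, 0.002]
force: [0.9, 0.4, -1.0]
width: 0.0269
finger_force: 39.5
```

Emit:
{"api": "play_rows", "payload": {
  "motion": [
    [[-1, -4.2, -0.2, 0, 0, 0, 1.2], [-1, -4.2, -0.2, 0, 0, 0, 1.2], [-1, -4.2, -0.2, 0, 0, 0, 1.2], [-1, -4.2, 0, 0, 0, 0, 1.2], [-1, -4.2, 0.1, 0, 0, 0, 1.2], [-1, -4.2, 0.1, 0, 0, 0, 1.2], [-1, 0, 0, 0, 0, 0, 0], [-1, 0, 0, 0, 0, 0, 0]]
  ]
}}

```text
time: 25.25
eef_pos: [0.4728, -0.2923, 0.209]
ee_rot: [-2.208, -2.228, -0.0]
force: [-0.0, 0.2, -1.0]
width: 0.0267
finger_force: 39.5
```

Emit:
{"api": "play_rows", "payload": {
  "motion": [
    [[-1, 0, 0, 2, 0, 0, 0], [-1, 0, 0, 2, 0, 0, 0], [-1, 0, 0, 2, 0, 0, 0], [-1, 0, 0, 0, 0, 0, 0], [-1, 0, 0, 0, 0, 0, 0]]
  ]
}}

```text
time: 25.75
eef_pos: [0.4736, -0.2908, 0.1509]
ee_rot: [-2.207, -2.233, -0.0]
force: [-0.2, -0.4, 0.1]
width: 0.0269
finger_force: 39.5
```

Emit:
{"api": "play_rows", "payload": {
  "motion": [
    [[-1, 0, 0.1, 3, 0, 0, 0], [-1, 0, 0, 3, 0, 0, 0], [-1, 0, 0, 2, 0, 0, 0], [-1, 0, 0, 0.3, 0, 0, 0], [-1, 0, 0, 0.2, 0, 0, 0], [-1, 0, 0, 0.1, 0, 0, 0], [-1, 0, 0, 0, 0, 0, 0], [-1, 0, 0, 0, 0, 0, 0]]
  ]
}}

```text
time: 26.55
eef_pos: [0.4755, -0.2928, 0.0663]
ee_rot: [2.208, 2.232, 0.0]
force: [-0.9, -0.5, -0.2]
width: 0.027
finger_force: 39.5
```

Emit:
{"api": "play_rows", "payload": {
  "motion": [
    [[-1, 0, 0, 0.1, 0, 0, 0], [-1, 0, 0, 0, 0, 0, 0]]
  ]
}}

```text
time: 26.75
eef_pos: [0.4751, -0.2925, 0.0647]
ee_rot: [2.209, 2.233, 0.0]
force: [0.8, -0.8, 0.7]
width: 0.0269
finger_force: 39.6
```

Touching at the same height as the others, so I release, rise and clear off to the robot side.

Emit:
{"api": "play_rows", "payload": {
  "motion": [
    [[-0.2, 0, 0, 0, 0, 0, 0], [0.3, 0, 0, 0, 0, 0, 0], [0.3, 0, 0, 0, 0, 0, 0], [0.3, 0, 0, -2, 0, 0, 0], [0.3, 0, 0, -3, 0, 0, 0], [0.3, 0, 0, -4, 0, 0, 0], [0.3, 0, 0, -4, 0, 0, 0], [0.3, 0, 0, 0, 0, 0, 0]]
  ]
}}

```text
time: 27.55
eef_pos: [0.4778, -0.2946, 0.2002]
ee_rot: [2.201, 2.225, 0.002]
force: [1.4, 0.1, 1.6]
width: 0.0552
finger_force: 0.0
```

Emit:
{"api": "play_rows", "payload": {
  "motion": [
    [[0.3, 0, -3, -2, 0, 0, 0], [0.3, 0, -4, 0, 0, 0, 0], [0.3, 0, -4, 0, 0, 0, 0], [0.3, 4, 0, 0, 0, 0, 0], [0.3, 4, 0, 0, 0, 0, 0], [0.3, 4, 0, 0, 0, 0, 0], [0.3, 4, 0, 0, 0, 0, 0], [0.3, 0, 0, 0, 0, 0, 0]]
  ]
}}

```text
time: 28.35
eef_pos: [0.3613, -0.129, 0.2134]
ee_rot: [-2.202, -2.235, -0.002]
force: [-0.2, -0.5, -0.5]
width: 0.0557
finger_force: 0.0
```

Emit:
{"api": "play_rows", "payload": {
  "motion": [
    [[0.3, 4, 0, 0, 0, 0, 0], [0.3, 4, 0, 0, 0, 0, 0], [0.3, 4, 0, 0, 0, 0, 0], [0.3, 4, 0, 0, 0, 0, 0], [0.3, 0, 0, 0, 0, 0, 0], [0.3, 0, 0, 0, 0, 0, 0]]
  ]
}}

```text
time: 28.95
eef_pos: [0.3615, 0.0265, 0.2139]
ee_rot: [2.206, 2.236, -0.001]
force: [0.0, -1.0, 0.1]
width: 0.0555
finger_force: 0.0
```

Run:
```python
from h import *
s=robot.sense(); print(s["time"],s["eef_pos"],s["force"])
a=robot.get_image("scene")["pixels"]; b=robot.get_image("top")["pixels"]
a=cv2.resize(a[130:270,140:420],(700,350),interpolation=cv2.INTER_CUBIC); b=cv2.resize(b[230:330,120:440],(700,219),interpolation=cv2.INTER_CUBIC)
cv2.imwrite("pics/end.png",np.vstack([a,b]))
```

```text
28.95 [0.3615327  0.02651918 0.21394881] [ 0.0226816  -0.98029754  0.07082749]
```

View pics/end.png

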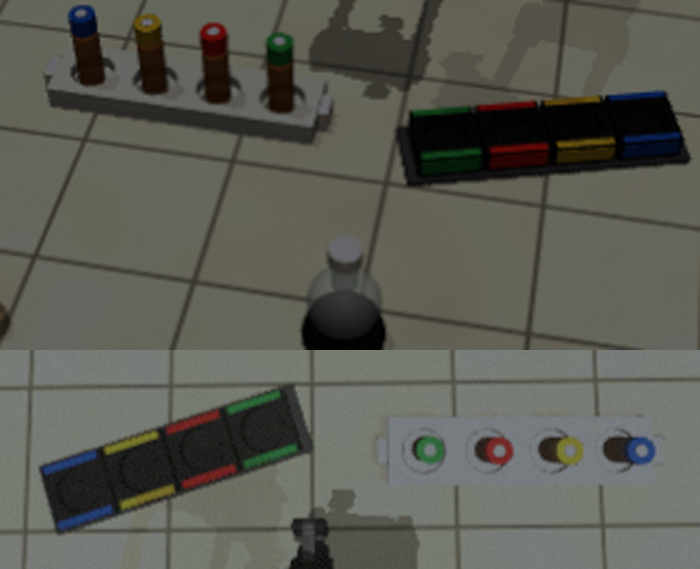

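All four vials stand upright in the aluminium rack, reading green, red, yellow, blue from the left (427, 498, 568 and 641 px in the top view). The start rack is empty and the flask is untouched.

```bash
python3 -c "
from h import *
print(robot.finish_job())"
```

```text
the job is handed in; nothing more can be done
None
```

The job is handed in: all four vials stand upright in the aluminium rack in reverse order (green, red, yellow, blue from the left), the flask is untouched, and the robot's clock read about 29 s.

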